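Set a scored glass sheet over the breaking edge

ROBOT

A 6-joint arm with a two-finger parallel gripper is mounted at the origin on the work surface. World frame = base frame: x ahead of the robot, y to its left, z up, the work surface at z = 0. Lengths are in m, angles in degrees, forces in N, time in s.
With the tool pointing down it reaches from about 0.375 to 0.9 m from the base axis. Payload 3.1 kg.
Tool frame: the origin (TCP) lies between the finger pads; the fingertips stand 11 mm ahead of it and the grasp point (between the pads) lies 8 mm behind it; z points along the fingers, y is the line along which they close (so a half turn about z gives the same grasp; the last joint's range is limited). The gripper opens to 87 mm and grips with 3 to 60 N. Pads are 19 mm wide; open, the fingers measure 117 mm over their backs; the gripper's body (75 mm by 190 mm) begins 51 mm behind the grasp point.
Start: joints at [-74.685, 30.224, 82.088, -0, 67.689, -10.227], TCP at [0.27, -0.564, 0.234] pointing down, gripper open.
Joint ranges: [-176.69, 176.69], [-43.24, 126.21], [12.49, 139.97], [-82, 262], [0, 151.66], [-163.58, 163.58]. Speed limits (degrees/s): [159.86, 159.86, 180, 180, 180, 180].

INTERFACE

Orientations are given as a 3x3 rotation matrix whose columns are the frame's x, y, z axes.
In Python, from rig import bot gives the robot as it stands.
- The arm moves only by the tool apply_moves, never from a script. Its argument "steps" is a list that holds one entry, the list of rows, each a list of 7 numbers: the shift along the tool's x, y, z in cm, then the turn, a rotation vector about the tool's x, y, z in degrees, then the gripper command: -1 is shut, 1 is fully open, values between are in proportion. In form: [[[dx, dy, dz, rx, ry, rz, jaw], ...]]. A call has 1 to 20 rows; each row is the pose to reach, as a shift and turn from the pose commanded when the call began, along the tool's axes at that moment; what a row does not reach only later rows make up. A row lasts 1/8 s, in which the tool goes at most 62.5 mm and 10.7 degrees, less where a joint would pass 70% of its speed; a pose out of reach is approached as far as the arm can. A call with a gripper value outside its range is refused whole. The fingers move at their own pace and stop on an object; the grip force is fixed at half the most. Time passes only in rows, so rows that repeat a pose let the fingers close. It gives the time, the measured TCP pose, the force, the opening and the grip force at its end, in the units of the state.
- bot.read_state(): the state, without advancing time (a new reading comes with each control period).
- bot.capture(name): name is "scene" or "top"; returns the picture (400x640x3 uint8, blue, green, red); there is no depth.
- bot.camera_model(name): a dict with "intrinsics" (3x3 intrinsics, pixels), "R" (3x3) and "t" (3): a world point X has camera coordinates R X + t. Camera axes: x right, y down, z forward; pixel columns grow to the right and rows downward; lengths in m; the calibration is good to about 2 mm. A picture is of the moment at which its call begins. camera_model takes no time and is no camera call.
- bot.hand_in(): hands the job in; it is judged then, once.
The state is a dict: "time_s": time; "joint_positions": joint angles; "qvel": joint speeds; "tau": joint torques, N m; "position": TCP position; "tcp_rot": TCP orientation; "force": force on the tool from outside, world axes, zero at the start; "moment": the same for the moment, N m; "opening": opening from 0.0 (shut) to 1.0 (fully open); "grasp_force": force on a finger pad.
Only numpy, scipy, OpenCV 4.12 (cv2) and the standard library are available. Lean on these libraries where they do the work, as an engineer would, in place of code of your own. Each camera call takes 0.05 s, during which the arm holds its last target. There are 200 camera calls.

TASK

The red glass sheet has been scored along its white line and is ready to be snapped. With the fingertips only, gently slide it flat across the cutting board, without pinching or lifting it, until the white line lies right along the board's aluminium edge and the narrow strip beyond the line hangs out over the edge. Let go of it there, and leave the cutter, pliers, oil bottle, marver paddle and torch undisturbed.

Things in the scene. Friction and masses are not known exactly. Their poses are not given: they have to be found in the camera images.
- sheet: Loose flat rectangular sheet of opaque red glass, 120 x 110 x 6 mm (along its x, y, z), about 0.2 kg, lying flat on the cutting board. Origin: centre of its underside. Its x axis points to the end with the white score line; z up. The other end face, 60 mm behind the origin at x = -60 mm, is the back edge.
- score_line (a point): Middle of the white score line on the top face of the sheet: the line is 3 mm wide, runs along the sheet's y over its whole 110 mm width, 25 mm ahead of the sheet's centre in its x, 35 mm from the sheet's front end and 85 mm from its back edge. Axes as the sheet's.
- board: Plywood cutting board, 260 x 320 x 30 mm (x, y, z), fixed on the bench, its top face 30 mm above the bench. Origin: centre of its underside. Its x axis points to the breaking edge, the side with the 14 mm wide aluminium strip, which faces away from the robot, turned by up to about 0.55 rad; behind and beside the sheet the board is bare but for the glass cutter on its -y side.
- breaking_edge (a point): Middle of the breaking edge: the top outer edge of the board's aluminium strip, 130 mm from the board's centre along its x, 30 mm above the bench. x points out over the edge, square to it; y runs along the edge, 160 mm to either end; z up.
- cutter: Loose pencil-type glass cutter, brass with a dark steel head, about 160 x 14 x 14 mm, lying on the board along its x, near the board's -y side. Origin: on its underside, 64 mm from the head end and 96 mm from the other. To be left alone.
- pliers: Loose running pliers with red handles, about 190 mm long, 60 mm wide, 18 mm high, lying on the bench beside the board's -y side. Origin: on the bench near its middle, 104 mm from the jaw end. To be left alone.
- oil_bottle: Loose amber bottle of cutting oil, 42 mm diameter, 95 mm high, standing on the bench beside the board's +y side. Origin: centre of its underside. To be left alone.
- paddle: Loose graphite marver paddle with a wooden handle, about 220 x 55 x 18 mm, lying on the bench beside the board's +y side. Origin: on the bench near its middle, 103 mm from the graphite end. To be left alone.
- torch: Fixed bench torch on a black 150 x 110 mm base, about 190 mm high, on the bench far to the right (-y) of the board. Origin: centre of its underside. Not used.
Mind the look-alikes: they are no part of the job. What is meant by the sheet is not black or purple, and is the larger of those in its own colour.

How it is judged:
By the outcome, as a careful person would: the job done as asked, in the order asked, and still so for the second after the job is handed in, with the robot touching nothing.
It also fails if it takes over 48 s, if anything falls off the work surface, if the arm or the gripper's body presses on something with over 40 N, if the wrist force passes 120 N, or if a joint passes its speed limit or range.

## Working session

There is one attempt and no reset: what is moved stays moved. The work goes in short steps, Python scripts to look and compute and a tool call to move; the robot and the scene stay as the last step left them, time stands still between calls to the robot, and variables do not carry over. Pictures are saved under pics/ and viewed, at most 10 in all, crops included, and the job is handed in when it is done.

Besides the shell and the picture viewer there is one more tool, called after ">>>" in YAML: its name, and indented under it one key for each argument. apply_moves: Moves the arm, as the interface text tells. Its arguments: {"type":"object","properties":{"steps":{"type":"array","items":{"type":"array","items":{"type":"array","items":{"type":"number"}}}}},"required":["steps"]}

```bash
mkdir -p pics; python3 - <<'E'
from rig import bot
import cv2
for n in("scene","top"):
    cv2.imwrite(f"pics/{n}0.png",bot.capture(n)); m=bot.camera_model(n); print(n,m)
print(bot.read_state())
E
```

```text
scene {'intrinsics': array([[403.36000779,   0.        , 329.39781852],
       [  0.        , 403.36000779, 200.27174422],
       [  0.        ,   0.        ,   1.        ]]), 'R': array([[-0.53164605,  0.84688462,  0.01178621],
       [ 0.65252279,  0.41842459, -0.63177122],
       [-0.53996897, -0.3281879 , -0.7750653 ]]), 't': array([ 0.37704521, -0.30592594,  1.60363156])}
top {'intrinsics': array([[453.00893426,   0.        , 321.91197252],
       [  0.        , 453.00893426, 196.45047556],
       [  0.        ,   0.        ,   1.        ]]), 'R': array([[-0.01106174, -0.99983463,  0.01443434],
       [-0.98027608,  0.00799451, -0.19747123],
       [ 0.19732318, -0.01633402, -0.98020241]]), 't': array([-0.07374828,  0.59868378,  1.14678575])}
{'time_s': 0.1, 'joint_positions': array([-7.46849296e+01,  3.02727567e+01,  8.21488191e+01, -1.84903884e-03,
        6.76908591e+01, -1.02287574e+01]), 'qvel': array([ 0.02047557, -0.13207692, -0.20688587, -0.10683317, -0.05405042,
        0.05856038]), 'tau': array([-1.86822717e-04, -4.40986311e+01, -1.77151322e+01,  6.34568045e-02,
        5.34081529e-02, -4.22113033e-05]), 'position': array([ 0.26933222, -0.56327683,  0.2326802 ]), 'tcp_rot': array([[ 9.02250498e-01,  4.31211943e-01, -5.47107114e-04],
       [ 4.31212172e-01, -9.02248586e-01,  1.88478448e-03],
       [ 3.19114957e-04, -1.93646698e-03, -9.99998074e-01]]), 'force': array([-0.90190269,  0.69604309,  0.53855492]), 'moment': array([-0.00594475, -0.01254349, -0.03298756]), 'grasp_force': 0.0, 'opening': 1.0002816453785326}
```

View pics/scene0.png

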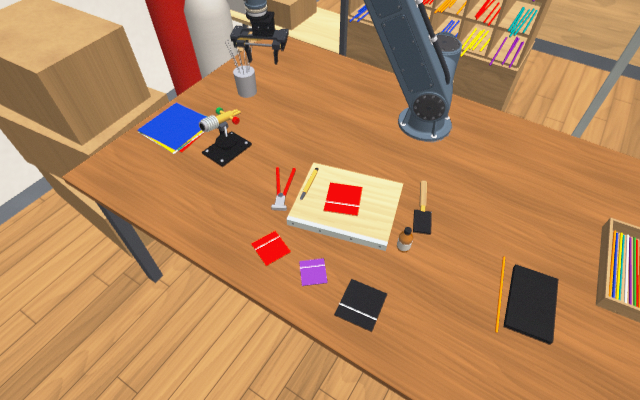

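View pics/top0.png

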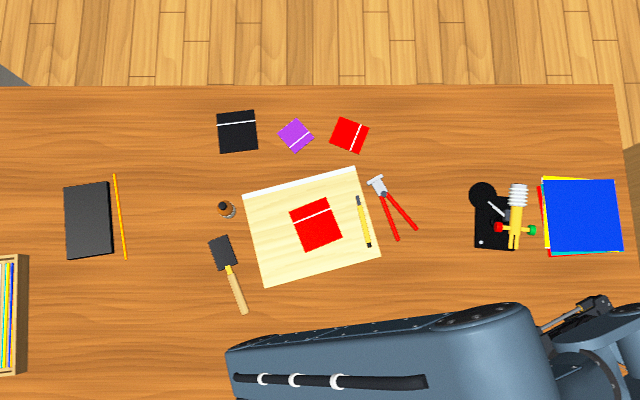

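The top view shows the board at about (243–381, 166–288), with the red sheet centred near (316, 224) and the cutter near (364, 221). The smaller red sheet at (350, 135) is off the board. I'll enlarge both views.

```bash
python3 - <<'E'
import cv2
for n,(x,y,w,h) in dict(top=(200,160,195,140),scene=(270,155,170,110)).items():
    k=4
    c=cv2.imread(f"pics/{n}0.png")[y:y+h,x:x+w]
    c=cv2.resize(c,None,fx=k,fy=k,interpolation=cv2.INTER_CUBIC)
    for i in range(0,w,20): cv2.putText(c,str(x+i),(i*k,8),0,.3,(0,0,0)); cv2.line(c,(i*k,10),(i*k,16),(0,0,0))
    for i in range(0,h,20): cv2.putText(c,str(y+i),(0,i*k+4),0,.3,(0,0,0))
    cv2.imwrite(f"pics/{n}0c.png",c)
E
```

```text
(no output)
```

View pics/top0c.png

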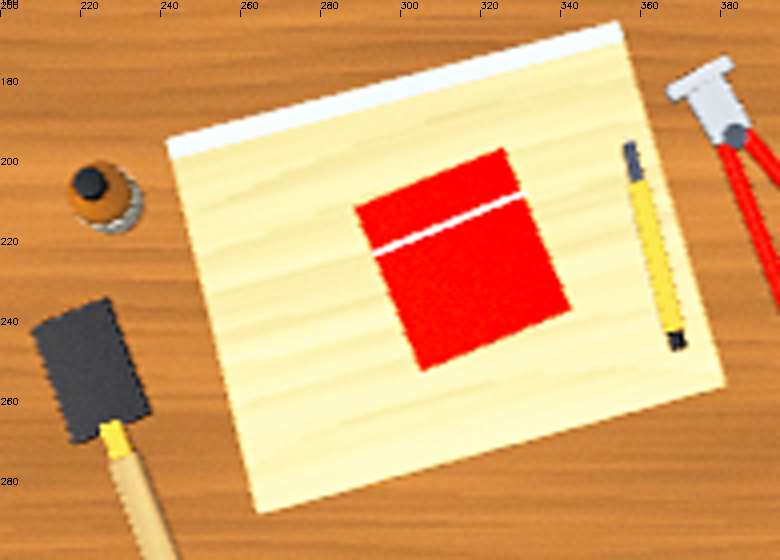

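View pics/scene0c.png

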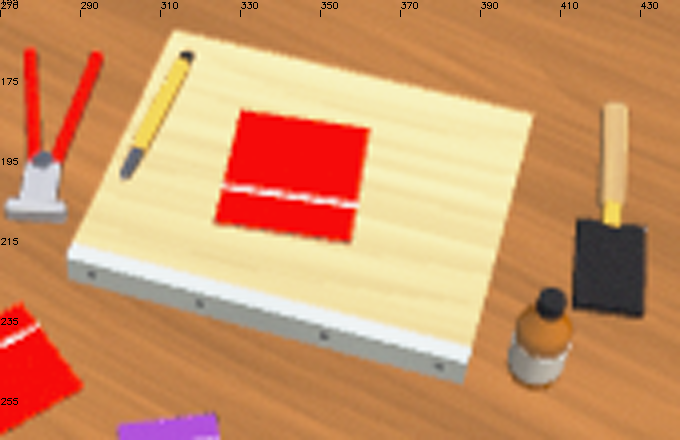

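```bash
cat > h.py <<'E'
import numpy as np,cv2
from rig import bot
M={n:bot.camera_model(n) for n in("scene","top")}
P={n:m["intrinsics"]@np.c_[m["R"],m["t"]] for n,m in M.items()}
def ray(n,uv,z):
    m=M[n];c=-m["R"].T@m["t"];d=m["R"].T@np.linalg.inv(m["intrinsics"])@np.array([*uv,1.])
    return c+d*(z-c[2])/d[2]
def tri(a,b):
    X=cv2.triangulatePoints(P["top"],P["scene"],np.array(a,float).reshape(2,1),np.array(b,float).reshape(2,1)).ravel();return X[:3]/X[3]
def pr(n,X):
    v=P[n]@np.r_[X,1];return v[:2]/v[2]
E
python3 - <<'E'
from h import *
np.set_printoptions(precision=4,suppress=True)
T=lambda c:((c[0]+.5)/4-.5+200,(c[1]+.5)/4-.5+160)
S=lambda c:((c[0]+.5)/4-.5+270,(c[1]+.5)/4-.5+155)
pts=dict(EL=((166,139),(469,352),.03),ER=((622,21),(68,252),.03),BR=((725,386),(174,30),.03),BL=((259,514),(533,115),.03),
FL=((355,207),(352,243),.036),FR=((505,148),(214,223),.036),KR=((571,309),(241,110),.036),KL=((422,371),(371,129),.036),
LL=((373,254),(357,206),.036),LR=((525,194),(223,186),.036),
cutH=((628,143),(124,178),.037),cutT=((677,350),(188,56),.037))
R={}
for k,(a,b,z) in pts.items():
    R[k]=ray("top",T(a),z); print(k,tri(T(a),S(b)),R[k],ray("scene",S(b),z))
d=lambda a,b:np.linalg.norm(R[a]-R[b])
print(d("EL","ER"),d("BL","BR"),d("EL","BL"),d("FL","FR"),d("FL","KL"),d("FR","KR"))
an=lambda a,b:np.degrees(np.arctan2(*(R[a]-R[b])[1::-1]))
print("board x ang",an("EL","BL"),an("ER","BR"),an("EL","ER")-90,an("BL","BR")-90)
print("sheet x ang",an("FL","KL"),an("FR","KR"),an("FL","FR")-90,an("KL","KR")-90,an("LL","LR")-90)
E
```

```text
EL [0.6099 0.1389 0.0384] [0.6116 0.1403 0.03  ] [0.6044 0.1372 0.03  ]
ER [ 0.6916 -0.1717  0.0311] [ 0.6926 -0.1732  0.03  ] [ 0.6904 -0.1704  0.03  ]
BR [ 0.4407 -0.2362  0.0273] [ 0.4404 -0.2355  0.03  ] [ 0.4431 -0.2351  0.03  ]
BL [0.3602 0.0738 0.0271] [0.3602 0.0735 0.03  ] [0.3627 0.0746 0.03  ]
FL [0.5632 0.012  0.0302] [0.5625 0.011  0.036 ] [0.5669 0.0147 0.036 ]
FR [ 0.6037 -0.0906  0.0284] [ 0.6023 -0.0907  0.036 ] [ 0.6085 -0.0871  0.036 ]
KR [ 0.4927 -0.1339  0.0324] [ 0.4922 -0.1334  0.036 ] [ 0.4956 -0.1327  0.036 ]
KL [ 0.452  -0.033   0.0317] [ 0.4519 -0.0337  0.036 ] [ 0.4551 -0.0306  0.036 ]
LL [ 0.5308 -0.001   0.0336] [ 0.5304 -0.0011  0.036 ] [ 0.5325 -0.0003  0.036 ]
LR [ 0.5708 -0.1035  0.0326] [ 0.5704 -0.1038  0.036 ] [ 0.5729 -0.1014  0.036 ]
cutH [ 0.6061 -0.1751  0.0315] [ 0.6048 -0.1744  0.037 ] [ 0.6097 -0.1727  0.037 ]
cutT [ 0.4648 -0.2047  0.0331] [ 0.4641 -0.2033  0.037 ] [ 0.4683 -0.2037  0.037 ]
0.3237839160172393 0.319226875497208 0.2601439289836722 0.10921903299064928 0.11927884390400008 0.1180776298935422
board x ang 14.882897908446209 13.878381714927519 14.494211097772265 14.555644518156484
sheet x ang 22.040417985277223 21.20339975909146 21.351811480556037 21.987753280909928 21.28238405294445
```

The heights agree with 30/36 mm and the sizes fit. The board points at 14.5° and the sheet at about 21.6°. The score line is about 107 mm short of the edge. My plan is to push the back edge with both fingertips, held square to the board. First I'll move to a hover behind the sheet.

>>> apply_moves:
  steps:
    - [[1.5,-1.5,0,0,0,0,0.3],[4.5,-4.5,0,0,0,1,0.3],[8.5,-8.4,0,0,0,2,0.3],[13,-12.8,0,0,0,4,0.3],[17.5,-17.3,0,0,0,5,0.3],[22,-21.7,0,0,0,7,0.3],[26.5,-26.2,0,0,0,8,0.3],[31,-30.6,0,0,0,10,0.3],[34,-33.6,0,0,0,11,0.3],[35.6,-35.2,1,0,0,11,0.3],[35.6,-35.2,5,0,0,11,0.3],[35.6,-35.2,10,0,0,11,0.3],[35.6,-35.2,13,0,0,11,0.3],[35.6,-35.2,14,0,0,11,0.3],[35.6,-35.2,14,0,0,11,0.3],[35.6,-35.2,14,0,0,11,0.3]]

```text
time_s: 2.1
position: [0.4398, -0.0932, 0.0945]
tcp_rot: [[0.968, 0.251, 0.002], [0.251, -0.968, -0.001], [0.002, 0.002, -1.0]]
force: [1.2, 0.7, 0.2]
opening: 0.651
grasp_force: 0.0
```

```bash
python3 - <<'E'
from h import *
np.set_printoptions(precision=4,suppress=True)
s=bot.read_state();print(s["position"],s["tcp_rot"],s["opening"],s["force"],s["joint_positions"])
a=bot.capture("top")[150:300,190:400];b=bot.capture("scene")[130:280,260:470]
cv2.imwrite("pics/h1.png",np.vstack([cv2.resize(x,None,fx=2,fy=2,interpolation=2) for x in(a,b)]))
E
```

```text
[ 0.4398 -0.0932  0.0945] [[ 0.968   0.2511  0.0021]
 [ 0.2511 -0.968  -0.001 ]
 [ 0.0018  0.0016 -1.    ]] 0.6510082225253667 [1.1555 0.7234 0.2136] [-26.263   31.3873 113.9887   0.0004  34.4878  49.1964]
```

View pics/h1.png

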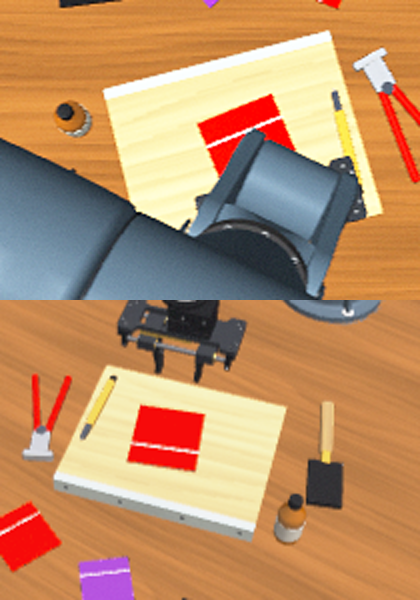

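The gripper is square to the board behind the sheet, and both fingers are clear of the cutter. Next is the descent to a tip height of about 32.5 mm.

>>> apply_moves:
  steps:
    - [[0,0,2,0,0,0,0.3],[0,0,4,0,0,0,0.3],[0,0,4.8,0,0,0,0.3],[0,0,5.1,0,0,0,0.3],[0,0,5.1,0,0,0,0.3],[0,0,5.1,0,0,0,0.3]]

```text
time_s: 2.95
position: [0.4393, -0.0929, 0.043]
tcp_rot: [[0.968, 0.251, 0.001], [0.251, -0.968, -0.0], [0.001, 0.001, -1.0]]
force: [0.5, -0.2, -0.4]
opening: 0.647
grasp_force: 0.0
```

>>> apply_moves:
  steps:
    - [[0.6,0,0,0,0,0,0.3],[1.2,0,0,0,0,0,0.3],[1.6,0,0,0,0,0,0.3],[2.0,0,0,0,0,0,0.3],[2.4,0,0,0,0,0,0.3],[2.8,0,0,0,0,0,0.3],[3.3,0,0,0,0,0,0.3],[3.8,0,0,0,0,0,0.3],[4.3,0,0,0,0,0,0.3],[4.8,0,0,0,0,0,0.3],[5.3,0,0,0,0,0,0.3],[5.8,0,0,0,0,0,0.3],[6.3,0,0,0,0,0,0.3],[6.8,0,0,0,0,0,0.3],[7.2,0,0,0,0,0,0.3],[7.5,0,0,0,0,0,0.3],[7.8,0,0,0,0,0,0.3],[7.9,0,0,0,0,0,0.3],[8,0,0,0,0,0,0.3],[8,0,0,0,0,0,0.3]]

```text
time_s: 5.45
position: [0.5164, -0.0727, 0.0426]
tcp_rot: [[0.968, 0.251, 0.0], [0.251, -0.968, 0.0], [0.0, -0.0, -1.0]]
force: [-1.0, -0.5, -0.7]
opening: 0.647
grasp_force: 0.6
```

```bash
python3 - <<'E'
from h import *
s=bot.read_state();print(s["position"],s["force"])
a=bot.capture("top")[155:255,220:390];b=bot.capture("scene")[150:255,270:440]
cv2.imwrite("pics/h2.png",np.vstack([cv2.resize(x,None,fx=4,fy=4,interpolation=2)[:300 if i==0 else 420][-300:] for i,x in enumerate((a,b))]))
E
```

```text
[ 0.51641033 -0.07267028  0.04255537] [-1.00246775 -0.47803468 -0.74070701]
```

View pics/h2.png

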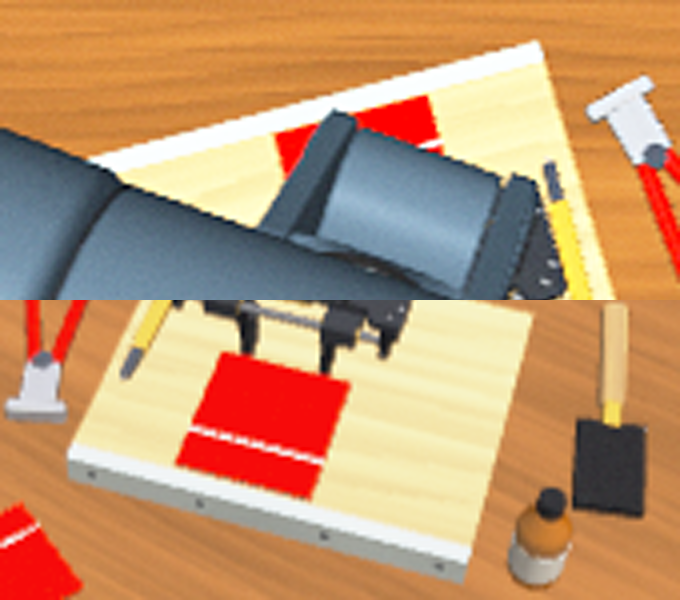

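The sheet has squared up to the board, and the line now runs parallel to the strip about 50 mm short of the edge. I'll measure the line and edge with intensity profiles square to the edge.

```bash
cat >> h.py <<'E'
u=np.array([np.cos(np.radians(14.5)),np.sin(np.radians(14.5))]);v=np.array([-u[1],u[0]])
def prof(n,im,w,z,a,b):
    s=np.arange(a,b,.0005)
    q=np.array([pr(n,np.r_[u*t+v*w,z]) for t in s],np.float32)
    return s,cv2.remap(im,q[None,:,0],q[None,:,1],cv2.INTER_CUBIC)[0].astype(float)
def line(n,im,w,a,b):   # white line on red: green-channel centroid
    s,c=prof(n,im,w,.036,a,b);g=np.clip(c[:,1]-60,0,None);g=np.where(abs(s-s[g.argmax()])<.006,g,0)
    return (s*g).sum()/g.sum(),g.max()
def edge(n,im,w,a=.605,b=.645):  # outer edge: steepest fall of the blue channel
    s,c=prof(n,im,w,.03,a,b);d=-np.gradient(cv2.GaussianBlur(c[:,0][:,None],(1,7),1.5)[:,0]);return s[d.argmax()],d.max()
E
python3 - <<'E'
from h import *
np.set_printoptions(precision=4,suppress=True)
for n in("scene","top"):
    im=bot.capture(n)
    for w in(-.25,-.22,-.20,-.19,-.18,-.17,-.16,-.15,-.14,-.13,-.12,-.08,-.04,0): print(n,w,np.array(line(n,im,w,.55,.61)),np.array(edge(n,im,w)))
print(bot.read_state()["position"][:2]@np.c_[u,v])
E
```

```text
scene -0.25 [  0.5772 179.    ] [0.6315 9.174 ]
scene -0.22 [  0.5771 148.    ] [ 0.631  11.3958]
scene -0.2 [  0.5772 191.    ] [0.631 9.291]
scene -0.19 [  0.578 148.   ] [0.631 9.338]
scene -0.18 [  0.5772 150.    ] [ 0.6305 10.8696]
scene -0.17 [  0.5765 148.    ] [ 0.631  10.0146]
scene -0.16 [  0.5768 180.    ] [ 0.631  11.9406]
scene -0.15 [  0.5775 188.    ] [ 0.6305 10.2056]
scene -0.14 [  0.569 194.   ] [0.631  9.0656]
scene -0.13 [  0.566 180.   ] [ 0.6305 10.0199]
scene -0.12 [  0.5655 180.    ] [0.6305 8.1068]
scene -0.08 [  0.564 179.   ] [ 0.631  10.3821]
scene -0.04 [  0.5558 178.    ] [ 0.63   12.3086]
scene 0 [ 0.5676 83.    ] [0.6165 0.5   ]
top -0.25 [  0.5757 195.    ] [ 0.629  29.9654]
top -0.22 [ 0.5529 97.    ] [ 0.628  29.9293]
top -0.2 [  0.5529 113.    ] [ 0.628  25.9224]
top -0.19 [  0.553 125.   ] [ 0.628  27.0555]
top -0.18 [  0.5545 126.    ] [ 0.6285 24.646 ]
top -0.17 [  0.5527 109.    ] [ 0.629  23.7467]
top -0.16 [ 0.5701 42.    ] [ 0.6285 23.4875]
top -0.15 [ 0.5603 37.    ] [ 0.629  24.1577]
top -0.14 [  0.5845 195.    ] [ 0.6285 25.3654]
top -0.13 [  0.5666 195.    ] [ 0.6285 29.1908]
top -0.12 [  0.5574 195.    ] [ 0.6285 30.9366]
top -0.08 [  0.5807 195.    ] [ 0.628  29.1549]
top -0.04 [  0.6062 195.    ] [ 0.628  23.0645]
top 0 [ 0.5553 87.    ] [0.6365 3.0225]
[ 0.4818 -0.1997]
```

Remaining gap is 53.8 mm by the scene view, which agrees with the tool position. I'll push 5.1 cm and then check.

>>> apply_moves:
  steps:
    - [[0.2,0,0,0,0,0,0.3],[0.6,0,0,0,0,0,0.3],[1.1,0,0,0,0,0,0.3],[1.6,0,0,0,0,0,0.3],[2.1,0,0,0,0,0,0.3],[2.6,0,0,0,0,0,0.3],[3.1,0,0,0,0,0,0.3],[3.6,0,0,0,0,0,0.3],[4.1,0,0,0,0,0,0.3],[4.5,0,0,0,0,0,0.3],[4.8,0,0,0,0,0,0.3],[5.0,0,0,0,0,0,0.3],[5.1,0,0,0,0,0,0.3],[5.1,0,0,0,0,0,0.3],[5.1,0,0,0,0,0,0.3]]

```text
time_s: 7.52
position: [0.5658, -0.0599, 0.0425]
tcp_rot: [[0.968, 0.251, 0.0], [0.251, -0.968, 0.0], [0.0, -0.0, -1.0]]
force: [-0.8, -0.0, -0.1]
opening: 0.652
grasp_force: 0.6
```

```bash
python3 - <<'E'
from h import *
np.set_printoptions(precision=4,suppress=True)
for n in("scene","top"):
    im=bot.capture(n)
    for w in(-.24,-.22,-.20,-.18,-.16): print(n,w,np.array(line(n,im,w,.61,.645)))
    for w in (-.3,-.28,-.12,-.08): print(n,w,np.array(edge(n,im,w)))
print(bot.read_state()["position"][:2]@np.c_[u,v])
E
```

```text
scene -0.24 [  0.6278 175.    ]
scene -0.22 [  0.6284 181.    ]
scene -0.2 [  0.6283 104.    ]
scene -0.18 [  0.6274 181.    ]
scene -0.16 [  0.6283 194.    ]
scene -0.3 [0.6315 8.9859]
scene -0.28 [0.631  9.5064]
scene -0.12 [0.6305 7.9612]
scene -0.08 [ 0.631  10.6259]
top -0.24 [ 0.6141 91.    ]
top -0.22 [  0.6129 105.    ]
top -0.2 [  0.613 125.   ]
top -0.18 [  0.6205 126.    ]
top -0.16 [ 0.6386 50.    ]
top -0.3 [ 0.629  23.7544]
top -0.28 [ 0.629  22.4187]
top -0.12 [ 0.6285 31.4294]
top -0.08 [ 0.628  28.6198]
[ 0.5328 -0.1996]
```

About 2.9 mm remain. I'll nudge 2.5 mm, back off and look with the arm clear of the view.

>>> apply_moves:
  steps:
    - [[0.1,0,0,0,0,0,0.3],[0.2,0,0,0,0,0,0.3],[0.25,0,0,0,0,0,0.3],[0.25,0,0,0,0,0,0.3],[0.25,0,0,0,0,0,0.3],[-0.5,0,0,0,0,0,0.3],[-2,0,0,0,0,0,0.3],[-5,0,0,0,0,0,0.3],[-8,0,0,0,0,0,0.3],[-11,0,0,0,0,0,0.3],[-12,0,-2,0,0,0,0.3],[-12,0,-4,0,0,0,0.3],[-12,0,-5,0,0,0,0.3],[-12,0,-5,0,0,0,0.3]]

```text
time_s: 9.38
position: [0.4498, -0.0903, 0.0931]
tcp_rot: [[0.968, 0.251, 0.002], [0.251, -0.968, -0.001], [0.001, 0.001, -1.0]]
force: [-0.6, 0.9, 0.1]
opening: 0.653
grasp_force: 0.0
```

```bash
python3 - <<'E'
from h import *
np.set_printoptions(precision=4,suppress=True)
I={n:bot.capture(n) for n in("scene","top")}
for n,im in I.items():
    for w in(-.24,-.22,-.20,-.18,-.16): print(n,w,np.array(line(n,im,w,.61,.645)))
    for w in (-.3,-.28,-.12,-.08): print(n,w,np.array(edge(n,im,w)))
a=I["top"][145:245,220:390];b=I["scene"][180:255,270:440]
cv2.imwrite("pics/h3.png",np.vstack([cv2.resize(x,None,fx=4,fy=4,interpolation=2)[:300] for x in (a,b)]))
E
```

```text
scene -0.24 [  0.6307 195.    ]
scene -0.22 [  0.6315 151.    ]
scene -0.2 [  0.6307 161.    ]
scene -0.18 [  0.6308 189.    ]
scene -0.16 [  0.631 163.   ]
scene -0.3 [0.6315 8.838 ]
scene -0.28 [0.631  9.8952]
scene -0.12 [0.63   8.3585]
scene -0.08 [ 0.631  10.6259]
top -0.24 [  0.6294 195.    ]
top -0.22 [  0.6294 195.    ]
top -0.2 [  0.629 195.   ]
top -0.18 [  0.6289 195.    ]
top -0.16 [  0.6292 195.    ]
top -0.3 [ 0.629 24.646]
top -0.28 [ 0.6285 22.8345]
top -0.12 [ 0.6285 30.4302]
top -0.08 [ 0.628  29.0935]
```

View pics/h3.png

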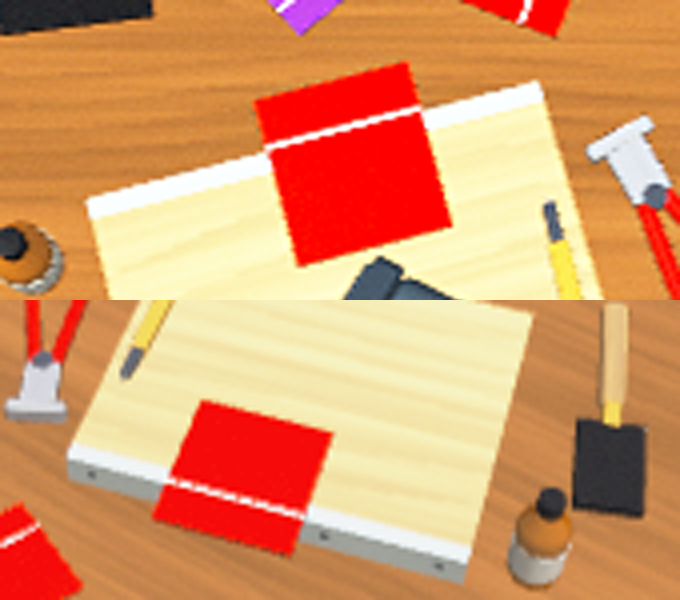

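Both views put the line within about 0.5 mm of the edge and parallel to it. The neighbouring tools haven't moved and the gripper is clear, so I'm handing in.

```bash
python3 -c "
from rig import bot
print(bot.hand_in())"
```

```text
the job is handed in; nothing more can be done
None
```

The job is handed in: the red sheet lies flat with its white line along the board's aluminium edge, within about 0.5 mm in both camera views, the narrow strip hangs out over the edge, the gripper is clear of it, and the other tools were left untouched.

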